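Walk the vial block round to the cold plate's fence

ROBOT

A 6-joint arm with a two-finger parallel gripper is mounted at the origin on the work surface. World frame = base frame: x ahead of the robot, y to its left, z up, the work surface at z = 0. Lengths are in m, angles in rad, forces in N, time in s.
With the tool pointing down it reaches from about 0.35 to 0.775 m from the base axis. Payload 5.5 kg.
Tool frame: the origin (TCP) lies between the finger pads; the fingertips stand 17 mm ahead of it and the grasp point (between the pads) lies 2 mm behind it (env.finger_overhang is the distance from the TCP to the fingertips, in m); z points along the fingers, y is the direction in which the jaws open and shut (so a half turn about z gives the same grasp; the last joint's range is limited). The gripper opens to 85 mm and grips with 20 to 120 N. Pads are 22 mm wide; open, the fingers measure 114 mm over their backs; the gripper's body (76 mm by 85 mm) begins 54 mm behind the grasp point. The pads swing forward as they close: fully open they stand 13 mm farther back than shut.
Start: joints at [-1.354, 0.313, 0.046, 1.304, 0, 1.431], TCP at [0.201, -0.539, 0.248] pointing down, gripper open.
Joint ranges: [-2.76, 2.76], [-0.86, 1.69], [-1.03, 1.26], [-2.2, 2.34], [-1.47, 1.5], [-3.14, 3.14]. Speed limits (rad/s): [2.57, 2.57, 3.14, 3.14, 3.14, 3.14].

INTERFACE

Orientations are given as a unit quaternion [w, x, y, z].
In Python, from workcell import env gives the robot as it stands. The module is installed in compiled form; this text tells all that it offers.
- The arm moves only by the tool arm_command, never from a script. Its argument "moves" is a list of rows, each a list of 5 numbers: the closure, from 0 (fully open) to 1 (shut), then the shift along the tool's x, y, z in mm, then the turn about the tool's z in rad. In form: [[fingers, dx, dy, dz, turn], ...]. A call has 1 to 12 rows; each row is the pose to reach, as a shift and turn from the pose commanded when the call began, along the tool's axes at that moment; what a row does not reach only later rows make up. A row lasts 1/10 s, in which the tool goes at most 50 mm and 8.59 degrees, less where a joint would pass 70% of its speed; a pose out of reach is approached as far as the arm can. A call with a gripper value outside its range is refused whole. The fingers move at their own pace and stop on an object; "squeeze" is the grip in N (left out, the last holds). Time passes only in rows, so rows that repeat a pose let the fingers close. It gives the time, the measured TCP pose, the force and the opening at its end, in the units of the state.
- env.get_state(): the state, without advancing time (a new reading comes with each control period).
- env.read_camera(name): name is "scene" or "top"; returns (picture, depth): 400x640x3 uint8, blue, green, red; 400x640 float32, m along the optical axis (not along the pixel's ray), 0 where there is no reading.
- env.get_calibration(name): a dict with "fx", "fy", "cx", "cy" (pixels), "pose" (4x4, takes a point from camera to world coordinates). Camera axes: x right, y down, z forward; pixel columns grow to the right and rows downward; lengths in m; the calibration is good to about 2 mm. A picture is of the moment at which its call begins. get_calibration takes no time and is no camera call.
- env.hand_in(): hands the job in, once; it reports no verdict.
The state is a dict: "clock": time; "joint_pos": joint angles; "qvel": joint speeds; "tau": joint torques, N m; "tcp_pos": TCP position; "orientation": TCP orientation; "wrist_force": force on the tool from outside, world axes, zero at the start; "ft_torque": the same for the moment, N m; "finger_gap": finger opening in m.
Only numpy, scipy, OpenCV 4.12 (cv2) and the standard library are available. Lean on these libraries where they do the work, as an engineer would, in place of code of your own. Each camera call takes 0.05 s, during which the arm holds its last target. There are 200 camera calls.

TASK

The blue vial block stands crosswise on the cold plate. Without lifting it, walk it round with gentle fingertip pushes on its corners and sides, not on the vials, until one of its long sides lies flush against the steel fence and the whole block sits on the dark contact pad. Keep it flat on the cold plate with the vials in their pockets, and leave the two jars standing on it and the scoops beside it where they are.

Things in the scene. Friction and masses are not known exactly. Their poses are not given: they have to be found in the camera images.
- fence (a point): middle of the front face of the cold plate's steel fence, at the level of the plate's top (45 mm above the table). x points squarely into the fence, y along it, z up. The fence bar is 384 mm long, 10 mm thick, 28 mm high above the top. The dark contact pad, level with the top, spans x -100 to 0 and y -70 to +70 mm here
- coldplate: fixed white cold plate appliance carrying the fence. Origin on the table 45 mm straight below the fence point, same axes. Its flat aluminium top lies 45 mm above the table, spans x -272 (towards the robot) to 0 and y -192 to +192 mm; behind the fence is a console 80 mm tall
- block: blue anodised aluminium vial block, 90 mm (its x) by 120 mm (its y, the long sides) by 42 mm high, loose on the cold plate; 0.65 to 0.9 kg, and 4 to 8 N to keep sliding, more to start. Origin at the centre of its underside, z up. It starts 45 degrees or more away from lying along the fence; either of its two long sides may end against the fence
- vial0: amber glass vial with a white cap, 28 mm across and 48 mm tall, standing loosely (1 mm play) in the block's pocket at block x -19, y -37 mm, its foot 8 mm above the block's underside and its cap top 56 mm above it. Origin at the centre of its foot
- vial1: amber glass vial with a white cap, 28 mm across and 48 mm tall, standing loosely (1 mm play) in the block's pocket at block x +19, y -37 mm, its foot 8 mm above the block's underside and its cap top 56 mm above it. Origin at the centre of its foot
- vial2: amber glass vial with a white cap, 28 mm across and 48 mm tall, standing loosely (1 mm play) in the block's pocket at block x -19, y +0 mm, its foot 8 mm above the block's underside and its cap top 56 mm above it. Origin at the centre of its foot
- vial3: amber glass vial with a white cap, 28 mm across and 48 mm tall, standing loosely (1 mm play) in the block's pocket at block x +19, y +0 mm, its foot 8 mm above the block's underside and its cap top 56 mm above it. Origin at the centre of its foot
- vial4: amber glass vial with a white cap, 28 mm across and 48 mm tall, standing loosely (1 mm play) in the block's pocket at block x -19, y +37 mm, its foot 8 mm above the block's underside and its cap top 56 mm above it. Origin at the centre of its foot
- vial5: amber glass vial with a white cap, 28 mm across and 48 mm tall, standing loosely (1 mm play) in the block's pocket at block x +19, y +37 mm, its foot 8 mm above the block's underside and its cap top 56 mm above it. Origin at the centre of its foot
- jar_clear: grey sample jar with white lid, 48 mm across, 55 mm tall, standing on the cold plate about 45 mm before the fence and about 163 mm to one side of its middle. Origin at the centre of its underside
- jar_amber: amber sample jar with black lid, 48 mm across, 55 mm tall, standing on the cold plate about 45 mm before the fence, on the other side from the grey jar. Origin at the centre of its underside
- scoop_large: steel measuring scoop on the paper mat on the right, bowl 60 mm across and 28 mm tall, wire handle reaching 180 mm from the bowl along its -x. Origin at the centre of its underside
- scoop_small: steel measuring scoop on the paper mat on the right, bowl 50 mm across and 24 mm tall, wire handle reaching 180 mm from the bowl along its -x. Origin at the centre of its underside

How it is judged:
At the end, for the whole second after the job is handed in: A long side lies against the fence (block centre 45 mm from its face within 4 mm, parallel within 2.3 degrees), the block is on the dark pad (centre within 11 mm of the fence's middle), flat and at rest, all six vials down in their pockets (x of block in the frame of fence between -0.049 and -0.041 m and y of block in the frame of fence between -0.011 and 0.011 m and angle between the y axis of block and the y axis of fence, either way round below 0.04 rad and angle between block's own z axis and vertical below 0.03 rad and linear speed of block below 0.01 m/s and z of block in the frame of fence between -0.003 and 0.003 m and z of each of vial0, vial1, vial2, vial3, vial4, vial5 in the frame of block below 0.014 m); the robot touches nothing.
It fails at once if the block is lifted, tipped or pushed off the cold plate (more than 6 mm up or down, or tilted by 6 degrees) (z of block in the frame of fence above 0.006 m or z of block in the frame of fence below -0.006 m or angle between block's own z axis and vertical above 0.105 rad).
It fails at once if the block is shoved faster than 0.3 m/s (linear speed of block above 0.3 m/s).
It fails at once if a vial rises more than 10 mm out of its pocket or leans over (z of any of vial0, vial1, vial2, vial3, vial4, vial5 in the frame of block above 0.018 m or angle between any of vial0, vial1, vial2, vial3, vial4, vial5's own z axis and vertical above 0.25 rad).
It fails at once if the hand presses on a vial (more than 2 N) (contact force between any of the arm, the fingers and vial0 above 2 N or contact force between any of the arm, the fingers and vial1 above 2 N or contact force between any of the arm, the fingers and vial2 above 2 N or contact force between any of the arm, the fingers and vial3 above 2 N or contact force between any of the arm, the fingers and vial4 above 2 N or contact force between any of the arm, the fingers and vial5 above 2 N).
It fails at once if a jar on the cold plate or a scoop is moved by more than 15 mm (distance of any of jar_clear, jar_amber, scoop_large, scoop_small from where it was at the start of the episode above 0.015 m).
It also fails if it takes over 72 s, if anything falls off the work surface, if the arm or the gripper's body presses on something with over 40 N, if the wrist force passes 120 N, or if a joint passes its speed limit or range.

## Working session

There is one attempt and no reset: what is moved stays moved. The work goes in short steps, Python scripts to look and compute and a tool call to move; the robot and the scene stay as the last step left them, time stands still between calls to the robot, and variables do not carry over. Pictures are saved under pics/ and viewed, about 8 in all and at most 12, crops included, and the job is handed in when it is done.

Besides the shell and the picture viewer there is one more tool, called as a command line: name --pt "numbers of a row" for each row, then --argument value for the rest. arm_command: Moves the arm, as the interface text tells. Its arguments: {"type":"object","properties":{"moves":{"type":"array","items":{"type":"array","items":{"type":"number"}}},"squeeze":{"type":"number"}},"required":["moves"]}

```bash
mkdir -p pics; cat > h.py <<'E'
import numpy as np, cv2
from workcell import env
def cam(n):
    im,d=env.read_camera(n); c=env.get_calibration(n); return im,d,c
def ray(c,uv,z):
    uv=np.atleast_2d(uv).astype(float); P=c["pose"]
    d=np.c_[(uv[:,0]-c["cx"])/c["fx"],(uv[:,1]-c["cy"])/c["fy"],np.ones(len(uv))]@P[:3,:3].T
    o=P[:3,3]; return o+d*((z-o[2])/d[:,2])[:,None]
E
python3 - <<'E'
from h import *
for n in("top","scene"):
    im,d,c=cam(n); cv2.imwrite(f"pics/{n}0.png",im); print(n,c["fx"],c["pose"].round(3).tolist())
s=env.get_state(); print(s, env.finger_overhang)
E
```

```text
top 362.6383184846582 [[0.019, -0.982, 0.185, 0.398], [-1.0, -0.017, 0.014, -0.17], [-0.011, -0.186, -0.983, 1.008], [0.0, 0.0, 0.0, 1.0]]
scene 442.3928486843407 [[-0.811, 0.406, -0.421, 1.013], [0.585, 0.571, -0.575, 0.426], [0.007, -0.713, -0.701, 0.805], [0.0, 0.0, 0.0, 1.0]]
{'clock': 0.1, 'joint_pos': array([-1.35359341e+00,  3.13961522e-01,  4.51023013e-02,  1.30362224e+00,
       -2.22882691e-05,  1.43120621e+00]), 'qvel': array([-0.00014778, -0.00243138,  0.00236799, -0.00073054, -0.0033643 ,
       -0.00015679]), 'tau': array([ 2.24441064e-03, -4.81725025e+01,  2.99244189e+01,  1.25899285e-02,
       -1.80364395e-04, -2.12116618e-06]), 'tcp_pos': array([ 0.20072704, -0.53836453,  0.2474814 ]), 'orientation': array([-8.41499611e-04,  9.84129148e-01,  1.77451710e-01, -4.38245003e-05]), 'wrist_force': array([ 0.41778416,  0.24457724, -0.17385658]), 'ft_torque': array([0.02076698, 0.02710383, 0.04889561]), 'finger_gap': 0.08556418575530636} 0.017
```

View pics/top0.png

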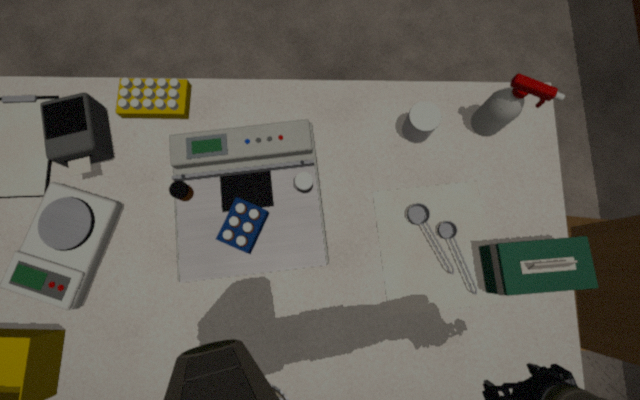

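View pics/scene0.png

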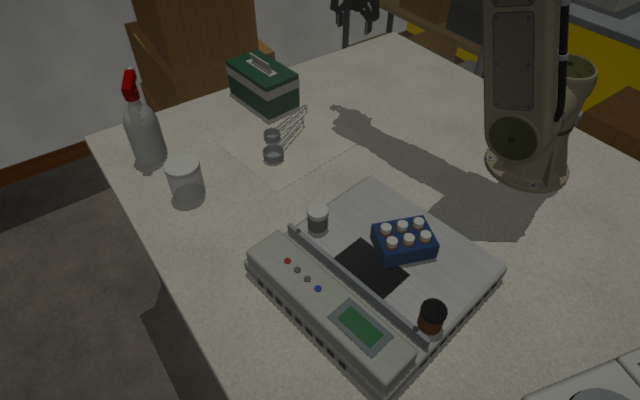

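The top view shows the block centred at about px (243,225), turned about 60° from the fence. The dark pad spans px (221-272, 172-210), the fence runs from (175,178) to (313,163), and the jars are at (180,189) and (303,181). The scene view confirms this layout, with the vials seated. Next I'll measure.

```bash
cat >> h.py <<'E'
def pts(d,c,m):
    v,u=np.nonzero(m&(d>0)); z=d[v,u]
    p=np.c_[(u-c["cx"])/c["fx"]*z,(v-c["cy"])/c["fy"]*z,z]@c["pose"][:3,:3].T+c["pose"][:3,3]
    return p
def caps(im,c):
    """block pose from white caps in the blue block's hull"""
    hsv=cv2.cvtColor(im,cv2.COLOR_BGR2HSV)
    b=cv2.inRange(hsv,(100,120,30),(125,255,255))
    n,l,st,_=cv2.connectedComponentsWithStats(cv2.morphologyEx(b,cv2.MORPH_CLOSE,np.ones((5,5))))
    k=1+st[1:,4].argmax(); ys,xs=np.nonzero(l==k)
    hull=cv2.convexHull(np.c_[xs,ys].astype(np.int32)); hm=np.zeros_like(b); cv2.fillConvexPoly(hm,hull,255)
    hm=cv2.dilate(hm,np.ones((5,5)))
    w=cv2.inRange(hsv,(0,0,120),(179,70,255))&hm
    n,l,st,ce=cv2.connectedComponentsWithStats(w)
    ok=[i for i in range(1,n) if st[i,4]>25]
    return np.array([ce[i] for i in ok]),[int(st[i,4]) for i in ok],b,hull
def fit(w,yaw0=None):
    """6 cap points (world xy) -> centre, yaw of long (y) axis line in world"""
    m=w[:,:2].mean(0); _,_,vt=np.linalg.svd(w[:,:2]-m); a=vt[0]
    return m,a
E
python3 - <<'E'
from h import *
for n in("top","scene"):
    im,d,c=cam(n)
    ce,ar,b,hull=caps(im,c)
    print(n,ce.round(1).tolist(),ar)
    if len(ce)==6:
        w=ray(c,ce,.101); m,a=fit(w); print("caps",w[:,:2].round(4).tolist(),m.round(4),np.degrees(np.arctan2(a[1],a[0])))
    p=pts(d,c,b>0); q=p[(abs(p[:,2]-.087)<.006)]
    if len(q)>20:
        r=cv2.minAreaRect((q[:,:2]*1000).astype(np.float32)); print("depth rect",r,np.median(q[:,2]))
    # pad
    g=im.max(2); m=(g<40).astype(np.uint8); roi=np.zeros_like(m)
    if n=="top": roi[165:215,212:280]=1
    else: roi[232:302,325:412]=1
    m&=roi
    _,l,st,_=cv2.connectedComponentsWithStats(m); k=1+st[1:,4].argmax()
    cn=max(cv2.findContours((l==k).astype(np.uint8),0,1)[0],key=cv2.contourArea)
    ap=cv2.approxPolyDP(cv2.convexHull(cn),2.5,True)[:,0]
    print("pad",ap.tolist(),ray(c,ap,.045)[:,:2].round(4).tolist())
    # height bands
    p=pts(d,c,np.ones(d.shape,bool)); f=p[(p[:,0]>.3)&(p[:,0]<.8)&(abs(p[:,1])<.35)]
    f=f[(abs(f[:,2]-.073)<.003)]; print("fence-top pts",len(f),f[:,:2].min(0),f[:,:2].max(0))
E
python3 - <<'E'
import cv2
a=cv2.imread('pics/top0.png')[110:290,160:340]
cv2.imwrite('pics/c1.png',cv2.resize(a,None,fx=3.3,fy=3.3,interpolation=2)*1)
E
```

```text
top [[239.7, 207.5], [253.2, 213.3], [221.0, 222.6], [260.5, 234.3], [233.2, 220.6], [246.9, 226.6], [226.8, 234.3], [240.5, 240.3], [231.8, 247.8]] [55, 56, 52, 62, 56, 57, 55, 56, 47]
depth rect ((587.1531982421875, 19.609619140625), (105.69293212890625, 289.0249938964844), 77.65264892578125) 0.08702418149961244
pad [[269, 171], [271, 205], [223, 210], [221, 176]] [[0.6614, -0.0205], [0.5666, -0.0302], [0.5506, 0.0989], [0.645, 0.1109]]
fence-top pts 746 [ 0.44106827 -0.14188485] [0.79892418 0.2463843 ]
scene [[417.6, 221.1], [402.2, 223.6], [385.7, 226.5], [425.5, 233.8], [408.9, 237.0], [391.9, 240.1]] [35, 49, 50, 55, 55, 55]
caps [[0.4691, 0.0335], [0.5011, 0.0196], [0.5354, 0.0053], [0.4811, 0.0687], [0.5156, 0.055], [0.5498, 0.0405]] [0.5087 0.0371] -23.706983587018424
depth rect ((587.90966796875, 19.95378875732422), (106.4179458618164, 290.7873840332031), 77.51460266113281) 0.08764497710584396
pad [[360, 238], [377, 240], [408, 274], [383, 298], [335, 258]] [[0.5669, -0.0359], [0.5398, -0.0095], [0.5473, 0.0971], [0.6279, 0.1101], [0.6458, -0.024]]
fence-top pts 1440 [ 0.46957622 -0.14387713] [0.79943705 0.25092438]
```

View pics/c1.png

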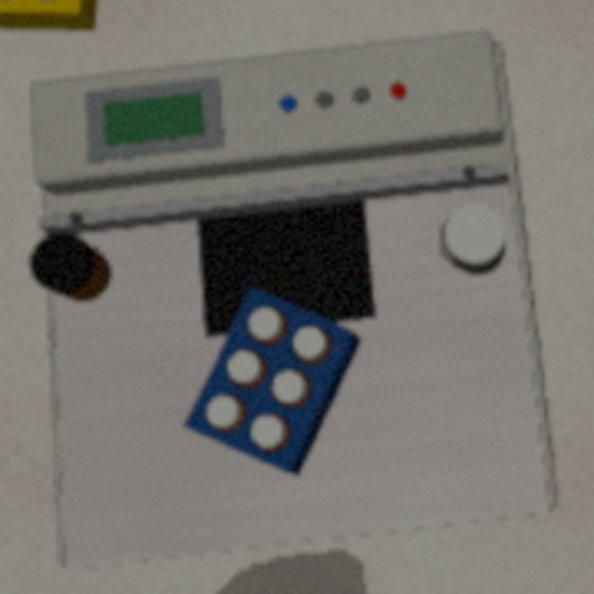

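The crop shows the six caps clearly, the pad with its near edge partly covered by the block, and both jars at the fence ends. I'll refine the fence frame using the fence-top depth and the pad edges, and fix the cap filter.

```bash
sed -i 's/hm=cv2.dilate(hm,np.ones((5,5)))/hm=cv2.erode(hm,np.ones((3,3)))/; s/if st\[i,4\]>25\]/if st[i,4]>25 and max(st[i,2:4])<14 and cv2.pointPolygonTest(hull,tuple(map(float,ce[i])),True)>4]/' h.py
python3 - <<'E'
from h import *
for n in("top","scene"):
    im,d,c=cam(n); ce,ar,b,h=caps(im,c); w=ray(c,ce,.101); m,a=fit(w); print(n,len(ce),m.round(4),np.degrees(np.arctan2(a[1],a[0])).round(1))
    p=pts(d,c,np.ones(d.shape,bool)); yaw=np.radians(6.9); O=np.array([.6556,.0458]); R=np.array([[np.cos(yaw),-np.sin(yaw)],[np.sin(yaw),np.cos(yaw)]])
    q=(p[:,:2]-O)@R
    f=(abs(p[:,2]-.073)<.003)&(abs(q[:,0]-.005)<.02)&(abs(q[:,1])<.23)
    g=q[f]; k=np.polyfit(g[abs(g[:,1])<.18][:,1],g[abs(g[:,1])<.18][:,0],1)
    print("fence top",f.sum(),np.percentile(g[:,0],[2,50,98]).round(4),np.percentile(g[:,1],[0,1,50,99,100]).round(4),"centreline x=%.4f slope %.2fdeg"%(k[1],np.degrees(k[0])))
    f=(abs(p[:,2]-.045)<.003)&(q[:,0]<-.05)&(q[:,0]>-.3)&(abs(q[:,1])<.23); g=q[f]
    print("plate",np.percentile(g[:,0],[0,.5]).round(4),np.percentile(g[:,1],[0,.5,99.5,100]).round(4))
    if n=="top":
        I=cv2.resize(im.max(2),None,fx=8,fy=8,interpolation=cv2.INTER_CUBIC); I=cv2.GaussianBlur(I,(0,0),5); print("levels",I[188*8,245*8],I[200*8,300*8],I[200*8,210*8])
        t=(int(I[188*8,245*8])+int(I[200*8,300*8]))//2
        m=(I<t).astype(np.uint8); m[:165*8]=0; m[215*8:]=0; m[:,:212*8]=0;m[:,280*8:]=0
        cn=max(cv2.findContours(m,0,1)[0],key=cv2.contourArea)[:,0]
        g=(ray(c,(cn-3.5)/8,.045)[:,:2]-O)@R
        for nm,s in (("L",(abs(g[:,1]-.07)<.012)&(abs(g[:,0]+.05)<.035)),("R",(abs(g[:,1]+.07)<.012)&(abs(g[:,0]+.05)<.035))):
            k=np.polyfit(g[s][:,0],g[s][:,1],1); print(nm,s.sum(),"y at x=-.05: %.4f slope %.2fdeg"%(np.polyval(k,-.05),np.degrees(k[0])))
        s=(abs(g[:,0])<.012)&(abs(g[:,1])<.055); k=np.polyfit(g[s][:,1],g[s][:,0],1); print("F x at y0 %.4f slope %.2f"%(k[1],np.degrees(k[0])))
E
```

```text
top 6 [0.5076 0.0377] 157.8
fence top 500 [-0.0053  0.0015  0.0083] [-0.1898 -0.1866  0.0057  0.1899  0.1916] centreline x=0.0016 slope -0.92deg
plate [-0.2775 -0.2743] [-0.2023 -0.1976  0.1944  0.1979]
levels 18 136 132
L 200 y at x=-.05: 0.0691 slope 0.86deg
R 199 y at x=-.05: -0.0694 slope 0.81deg
F x at y0 0.0060 slope -1.05
scene 5 [0.5167 0.0377] -42.3
fence top 886 [-0.0034  0.0037  0.01  ] [-0.1922 -0.1856  0.03    0.1886  0.1912] centreline x=0.0038 slope -0.84deg
plate [-0.2776 -0.2739] [-0.2026 -0.1971  0.1949  0.1977]
```

```bash
sed -i 's/,True)>4\]/,True)>2.5]/' h.py; cat >> h.py <<'E'
from scipy.spatial.transform import Rotation as Ro
O=np.array([.6533,.0460,.045]); Y=np.radians(7.8); F=Ro.from_euler("z",Y)
def block(names=("top","scene")):
    out={}
    for n in names:
        im,d,c=cam(n); ce,ar,b,h=caps(im,c); w=ray(c,ce,.101) if len(ce) else np.zeros((0,3))
        if len(ce)==6:
            m,a=fit(w); q=F.inv().apply([*m,.045]-O)*1000; th=(np.degrees(np.arctan2(a[1],a[0])-Y)+90)%180-90
            th=th if th<45 else th-180
            out[n]=(q[:2].round(1).tolist(),round(th,1))
        else: out[n]=len(ce)
    return out
def tool():
    s=env.get_state(); p=F.inv().apply(s["tcp_pos"]-O)*1000; R=Ro.from_quat(s["orientation"],scalar_first=True)
    x=F.inv().apply(R.apply([1,0,0])); return p,np.degrees(np.arctan2(x[1],x[0])),R,s
def shift(*targets):
    """fence-frame TCP targets (mm, z above plate) -> tool shifts from the current pose"""
    p,yaw,R,s=tool()
    for t in targets: print(t,"->",(R.inv()*F).apply(np.array(t)-p).round(0))
def report():
    p,yaw,R,s=tool(); print("t",round(s["clock"],2),"tcp",p.round(1),"yaw",round(yaw,1),"F",F.inv().apply(s["wrist_force"]).round(1))
E
python3 - <<'E'
from h import *
report(); print(block()); shift((-215,85,150),(-215,85,37))
E
```

```text
t 0.3 tcp [-527.7 -517.9  203. ] yaw 12.6 F [0.6 1.  0.1]
{'top': ([-145.5, 11.5], np.float64(-29.6)), 'scene': 5}
(-215, 85, 150) -> [ 437. -520.   53.]
(-215, 85, 37) -> [ 437. -520.  166.]
```

arm_command --pt "1 427 -519 53 0.22" --pt "1 427 -519 53 0.22" --pt "1 427 -519 53 0.22" --pt "1 427 -519 53 0.22" --pt "1 427 -519 53 0.22" --pt "1 427 -519 53 0.22" --pt "1 427 -519 53 0.22" --pt "1 427 -519 53 0.22" --pt "1 427 -519 53 0.22" --pt "1 427 -519 53 0.22" --pt "1 427 -519 53 0.22" --pt "1 427 -519 53 0.22"

```text
clock: 1.6
tcp_pos: [0.396, 0.0288, 0.2014]
orientation: [0.0, 0.998, 0.068, 0.001]
wrist_force: [0.8, -0.3, 0.4]
finger_gap: -0.0001
```

arm_command --pt "1 0 0 0 0"

```text
clock: 1.7
tcp_pos: [0.3963, 0.0323, 0.2009]
orientation: [-0.001, 0.997, 0.074, 0.0]
wrist_force: [0.2, -1.5, -0.6]
finger_gap: 0.0
```

```bash
python3 - <<'E'
from h import *
report(); shift((-225,82,150),(-225,82,37))
E
```

```text
t 1.7 tcp [-256.5   21.3  155.9] yaw 0.6 F [ 0.  -1.6 -0.6]
(-225, 82, 150) -> [ 32. -60.   6.]
(-225, 82, 37) -> [ 32. -60. 119.]
```

arm_command --pt "1 16 -30 6 0" --pt "1 32 -60 6 0" --pt "1 32 -60 6 0" --pt "1 32 -60 45 0" --pt "1 32 -60 85 0" --pt "1 32 -60 100 0" --pt "1 32 -60 110 0" --pt "1 32 -60 115 0" --pt "1 32 -60 119 0" --pt "1 32 -60 119 0"

```text
clock: 2.7
tcp_pos: [0.4196, 0.0902, 0.0825]
orientation: [0.0, 0.998, 0.068, 0.0]
wrist_force: [-0.3, 0.8, -1.2]
finger_gap: 0.0002
```

```bash
python3 - <<'E'
from h import *
im,d,c=cam("scene"); cv2.imwrite("pics/s1.png",cv2.resize(im[140:360,280:520],None,fx=2.5,fy=2.5,interpolation=2))
report();print(block()); shift((-194,82,37))
E
```

```text
t 2.75 tcp [-225.4   75.6   37.7] yaw 0.0 F [ 0.2 -0.5 -1. ]
{'top': ([-145.5, 11.5], np.float64(-30.0)), 'scene': 5}
(-194, 82, 37) -> [31. -6.  1.]
```

View pics/s1.png

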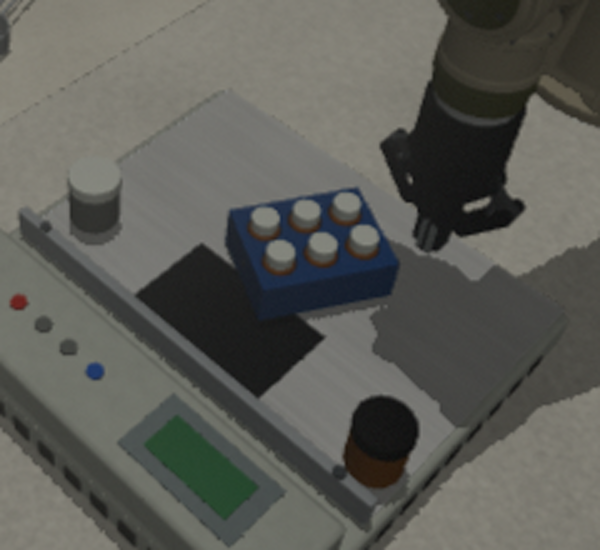

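The closed fingertips stand on the plate clear of the block at crop (432,235), but the knuckles splay widely. I'll turn the jaw axis parallel to the side being pushed so they don't overhang the vials.

arm_command --pt "1 5 -1 0 0.15" --pt "1 12 -2 0 0.3" --pt "1 18 -3 0 0.45" --pt "1 21 -3 0 0.52" --pt "1 26 0 0 0.52" --pt "1 31 2 0 0.52" --pt "1 36 3 0 0.56" --pt "1 41 3 0 0.6" --pt "1 46 3 0 0.65" --pt "1 51 3 0 0.7" --pt "1 56 3 0 0.75" --pt "1 56 3 0 0.75"

```text
clock: 4.05
tcp_pos: [0.3573, -0.1143, 0.0825]
orientation: [-0.021, 0.961, -0.275, 0.006]
wrist_force: [-0.8, 0.5, -0.3]
finger_gap: -0.0001
```

```bash
python3 - <<'E'
from h import *
report();print(block())
E
```

```text
t 4.05 tcp [-315.  -118.6   37.5] yaw -39.7 F [-0.7  0.6 -0.3]
{'top': ([-145.5, 11.5], np.float64(-29.9)), 'scene': 5}
```

```bash
python3 - <<'E'
from h import *
s=env.get_state(); print(s["joint_pos"].round(3),s["qvel"].round(2)); print(np.hypot(*s["tcp_pos"][:2]))
E
```

```text
[-0.557  0.06  -0.71   0.802  0.044  3.141] [ 0.02  0.01  0.01 -0.    0.01  0.  ]
0.374921124424828
```

arm_command --pt "1 0 0 -40 0" --pt "1 0 0 -80 -0.15" --pt "1 0 0 -100 -0.3" --pt "1 0 0 -100 -0.45" --pt "1 0 0 -100 -0.6" --pt "1 0 0 -100 -0.75" --pt "1 0 0 -100 -0.9" --pt "1 0 0 -100 -1.05" --pt "1 0 0 -100 -1.2" --pt "1 0 0 -100 -1.35" --pt "1 0 0 -100 -1.5" --pt "1 0 0 -100 -1.5"

```text
clock: 5.35
tcp_pos: [0.356, -0.1165, 0.1822]
orientation: [-0.012, 0.89, 0.456, 0.019]
wrist_force: [-0.6, 0.3, -0.5]
finger_gap: -0.0002
```

```bash
python3 - <<'E'
from h import *
report(); print(env.get_state()["joint_pos"].round(2)); print(block(("top",))); shift((-205,79,150))
E
```

```text
t 5.35 tcp [-316.6 -120.7  137.2] yaw 46.5 F [-0.6  0.4 -0.5]
[-0.57 -0.04 -0.54  1.08  0.04  1.63]
{'top': ([-145.5, 11.5], np.float64(-30.0))}
(-205, 79, 150) -> [222. -57.  -3.]
```

arm_command --pt "1 30 -8 -3 -0.15" --pt "1 60 -16 -3 -0.3" --pt "1 90 -24 -3 -0.45" --pt "1 120 -32 -3 -0.6" --pt "1 150 -40 -3 -0.75" --pt "1 180 -48 -3 -0.9" --pt "1 205 -54 -3 -1.05" --pt "1 222 -57 -3 -1.2" --pt "1 222 -57 -3 -1.35" --pt "1 222 -57 -3 -1.5" --pt "1 222 -57 -3 -1.65" --pt "1 222 -57 -3 -1.8"

```text
clock: 6.6
tcp_pos: [0.4392, 0.0965, 0.1951]
orientation: [0.007, 0.195, 0.98, 0.021]
wrist_force: [-0.3, -0.2, -0.3]
finger_gap: 0.0002
```

```bash
python3 - <<'E'
from h import *
report(); s=env.get_state();print(s["joint_pos"].round(2),s["orientation"].round(3)); shift((-205,79,150),(-205,79,37),(-192,73,37),(-165,72,37),(-138,71,37))
E
```

```text
t 6.6 tcp [-205.3   79.1  150.1] yaw 149.7 F [-0.3 -0.2 -0.3]
[ 0.01  0.08 -0.38  1.09  0.04  0.41] [0.007 0.195 0.98  0.021]
(-205, 79, 150) -> [-0.  0.  0.]
(-205, 79, 37) -> [  0.  -5. 113.]
(-192, 73, 37) -> [-14.  -4. 113.]
(-165, 72, 37) -> [-38.   9. 114.]
(-138, 71, 37) -> [-62.  22. 115.]
```

arm_command --pt "1 0 -2 45 0" --pt "1 0 -4 85 0" --pt "1 0 -5 105 0" --pt "1 0 -5 113 0" --pt "1 -5 -5 113 0" --pt "1 -10 -4 113 0" --pt "1 -14 -4 113 0" --pt "1 -18 -2 113 0.05" --pt "1 -23 1 113 0.1" --pt "1 -28 4 113 0.15" --pt "1 -33 6 113 0.2" --pt "1 -38 9 113 0.26"

```text
clock: 7.8
tcp_pos: [0.4798, 0.0943, 0.0834]
orientation: [0.004, 0.324, 0.946, 0.022]
wrist_force: [-3.0, 1.7, -1.6]
finger_gap: -0.0001
```

```bash
python3 - <<'E'
from h import *
report(); print(block())
im,d,c=cam("top"); cv2.imwrite("pics/t2.png",cv2.resize(im[150:290,160:340],None,fx=4,fy=4,interpolation=2))
E
```

```text
t 7.8 tcp [-165.3   71.4   38.4] yaw 134.4 F [-2.7  2.1 -1.6]
{'top': ([-135.0, 2.0], np.float64(-41.9)), 'scene': ([-133.7, 0.7], np.float64(-42.6))}
```

View pics/t2.png

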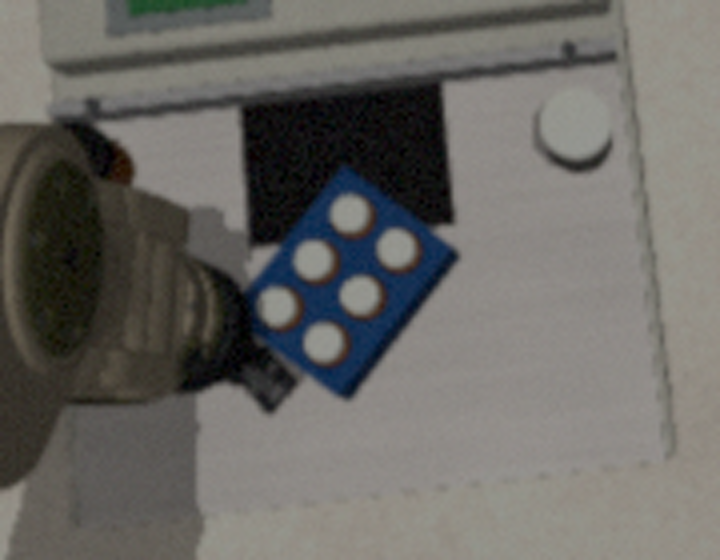

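The arm stands left of the block with its fingertips on the short side at crop (270,385). The block has turned to -42° and the vials are seated. I'll push a bit more there, then back off.

arm_command --pt "1 -4 3 0 0.05" --pt "1 -7 6 0 0.1" --pt "1 -10 9 0 0.14" --pt "1 -13 12 0 0.17" --pt "1 -13 12 0 0.17" --pt "1 -3 12 0 0.17" --pt "1 15 8 0 0.17" --pt "1 20 5 -40 0.17" --pt "1 20 5 -80 0.17" --pt "1 20 5 -110 0.17" --pt "1 20 5 -110 0.17"

```text
clock: 9.05
tcp_pos: [0.4676, 0.1058, 0.1982]
orientation: [0.007, 0.401, 0.916, 0.024]
wrist_force: [0.6, -0.9, 0.1]
finger_gap: -0.0003
```

```bash
python3 - <<'E'
from h import *
report(); b=block(); print(b)
E
```

```text
t 9.05 tcp [-175.8   84.5  153.2] yaw 124.9 F [ 0.5 -1.   0.1]
{'top': ([-128.7, -3.0], np.float64(-52.4)), 'scene': ([-128.0, -3.9], np.float64(-51.9))}
```

```bash
python3 - <<'E'
from h import *
shift((-214,-10,153))
E
```

```text
(-214, -10, 153) -> [-57. -83.  -8.]
```

arm_command --pt "1 -6 -9 -1 -0.14" --pt "1 -12 -18 -2 -0.28" --pt "1 -20 -28 -3 -0.42" --pt "1 -28 -40 -4 -0.56" --pt "1 -36 -52 -5 -0.7" --pt "1 -44 -64 -6 -0.84" --pt "1 -50 -74 -7 -0.98" --pt "1 -57 -83 -8 -1.12" --pt "1 -57 -83 -8 -1.26" --pt "1 -57 -83 -8 -1.4" --pt "1 -57 -83 -8 -1.54" --pt "1 -57 -83 -8 -1.62"

```text
clock: 10.35
tcp_pos: [0.4412, 0.0075, 0.1951]
orientation: [0.017, -0.388, 0.921, 0.014]
wrist_force: [-0.7, -0.4, 0.1]
finger_gap: 0.0004
```

```bash
python3 - <<'E'
from h import *
report(); print(env.get_state()["joint_pos"].round(2)); shift((-214,-10,37),(-202,-1,37),(-195,13,37),(-185,27,37),(-174,39,37),(-168,45,37))
E
```

```text
t 10.35 tcp [-215.4   -9.4  150.1] yaw -142.1 F [-0.8 -0.3  0.1]
[-0.19  0.07 -0.39  1.1   0.04 -0.99]
(-214, -10, 37) -> [  4.  -3. 113.]
(-202, -1, 37) -> [-11.  -3. 114.]
(-195, 13, 37) -> [-25.   4. 114.]
(-185, 27, 37) -> [-42.   9. 115.]
(-174, 39, 37) -> [-58.  11. 116.]
(-168, 45, 37) -> [-66.  12. 116.]
```

arm_command --pt "1 4 -3 45 0" --pt "1 4 -3 85 0" --pt "1 4 -3 105 0" --pt "1 4 -3 113 0" --pt "1 -1 -3 113 0" --pt "1 -6 -3 113 0" --pt "1 -11 -3 114 0" --pt "1 -16 -1 114 0.05" --pt "1 -20 2 114 0.1" --pt "1 -25 4 114 0.15" --pt "1 -30 6 114 0.2" --pt "1 -35 7 115 0.26"

```text
clock: 11.55
tcp_pos: [0.4637, 0.0416, 0.0843]
orientation: [0.015, -0.262, 0.965, 0.015]
wrist_force: [-6.2, -2.8, 5.3]
finger_gap: -0.0002
```

```bash
python3 - <<'E'
from h import *
report(); print(block())
E
```

```text
t 11.55 tcp [-188.4   21.4   39.3] yaw -157.4 F [-6.5 -2.   5.3]
{'top': 4, 'scene': 4}
```

```bash
python3 - <<'E'
from h import *
im,d,c=cam("scene"); i2,_,_=cam("top"); f=lambda i:cv2.resize(i,(560,400),interpolation=2)
cv2.imwrite("pics/s3.png",np.hstack([cv2.resize(im[180:320,300:460],(400,350),interpolation=2),cv2.resize(i2[150:290,160:320],(400,350),interpolation=2)]))
E
```

```text
(no output)
```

View pics/s3.png

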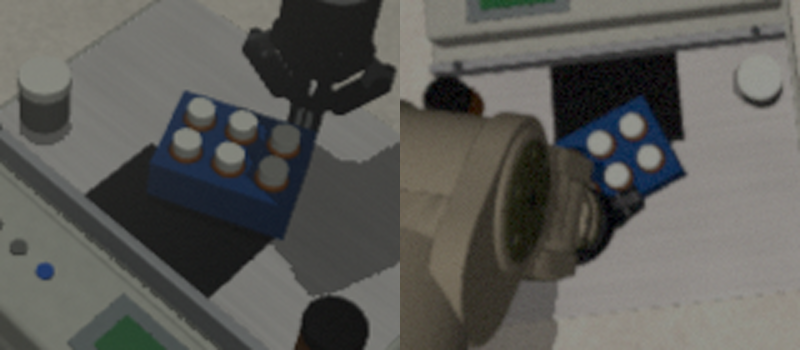

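The fingertips are on the long side near its left end. Two caps lie in the arm's shadow, so I'll lower the cap brightness threshold.

```bash
sed -i 's/(0,0,120),(179,70,255)/(0,0,75),(179,90,255)/' h.py; python3 - <<'E'
from h import *
report(); print(block())
im,_,c=cam("scene"); ce,ar,_,_=caps(im,c); print(ce.round().tolist(),ar); shift((-178,36,37),(-168,45,37))
E
```

```text
t 11.75 tcp [-187.9   21.7   39. ] yaw -157.2 F [-3.7  0.   1.8]
{'top': 4, 'scene': ([-115.1, 4.5], np.float64(-68.9))}
[[380.0, 224.0], [396.0, 230.0], [374.0, 236.0], [414.0, 236.0], [392.0, 242.0], [409.0, 248.0]] [100, 93, 116, 70, 115, 96]
(-178, 36, 37) -> [-15.  10.   3.]
(-168, 45, 37) -> [-27.  14.   3.]
```

arm_command --pt "1 -5 4 1 0.05" --pt "1 -10 7 1 0.1" --pt "1 -15 9 1 0.15" --pt "1 -20 11 1 0.19" --pt "1 -24 13 1 0.22" --pt "1 -24 13 1 0.22" --pt "1 -14 13 0 0.22" --pt "1 0 13 0 0.22" --pt "1 5 13 -40 0.22" --pt "1 5 13 -80 0.22" --pt "1 5 13 -110 0.22" --pt "1 5 13 -110 0.22"

```text
clock: 13.1
tcp_pos: [0.4532, 0.045, 0.1981]
orientation: [0.019, -0.156, 0.987, 0.016]
wrist_force: [0.2, -0.2, -0.3]
finger_gap: 0.0002
```

```bash
python3 - <<'E'
from h import *
report(); print(block())
E
```

```text
t 13.1 tcp [-198.4   26.2  153.1] yaw -169.9 F [ 0.2 -0.2 -0.3]
{'top': ([-109.5, 6.4], np.float64(-81.7)), 'scene': 5}
```

```bash
python3 - <<'E'
from h import *
shift((-92,102,150))
E
```

```text
(-92, 102, 150) -> [-120.   55.    5.]
```

arm_command --pt "1 -12 6 0 0.14" --pt "1 -24 12 1 0.28" --pt "1 -38 18 2 0.42" --pt "1 -52 24 3 0.56" --pt "1 -68 31 3 0.7" --pt "1 -84 38 4 0.84" --pt "1 -98 45 4 0.98" --pt "1 -110 50 5 1.12" --pt "1 -120 55 5 1.26" --pt "1 -120 55 5 1.4" --pt "1 -120 55 5 1.54" --pt "1 -120 55 5 1.6"

```text
clock: 14.4
tcp_pos: [0.5471, 0.1351, 0.1919]
orientation: [-0.004, 0.601, 0.799, 0.021]
wrist_force: [0.5, -0.2, -0.1]
finger_gap: -0.0002
```

```bash
python3 - <<'E'
from h import *
report(); print(block(("scene",))); shift((-92,102,37),(-91,83,37),(-79,71,37))
E
```

```text
t 14.4 tcp [-93.2 102.6 146.9] yaw 98.3 F [ 0.5 -0.2 -0.1]
{'scene': ([-105.6, 8.1], np.float64(-81.2))}
(-92, 102, 37) -> [ -4.  -2. 110.]
(-91, 83, 37) -> [-23.  -4. 109.]
(-79, 71, 37) -> [-37.   6. 109.]
```

arm_command --pt "1 -4 -2 45 0" --pt "1 -4 -2 85 0" --pt "1 -4 -2 102 0" --pt "1 -4 -2 109 0" --pt "1 -9 -3 109 0" --pt "1 -14 -4 109 0" --pt "1 -19 -4 109 0" --pt "1 -23 -4 109 0.02" --pt "1 -27 -1 109 0.06" --pt "1 -30 1 109 0.09" --pt "1 -32 3 109 0.12" --pt "1 -32 3 109 0.12"

```text
clock: 15.65
tcp_pos: [0.5632, 0.1103, 0.0853]
orientation: [-0.004, 0.647, 0.762, 0.023]
wrist_force: [-1.5, 3.9, 3.7]
finger_gap: -0.0001
```

```bash
python3 - <<'E'
from h import *
report(); print(block())
E
```

```text
t 15.65 tcp [-80.5  75.9  40.3] yaw 91.6 F [-0.9  4.   3.7]
{'top': ([-108.4, 4.0], np.float64(-86.3)), 'scene': 5}
```

arm_command --pt "1 -2 1 0 0.02" --pt "1 -4 2 0 0.03" --pt "1 -4 2 0 0.03" --pt "1 10 2 0 0.03" --pt "1 22 2 -10 0.03" --pt "1 22 2 -50 0.03" --pt "1 22 2 -90 0.03" --pt "1 22 2 -110 0.03" --pt "1 22 2 -110 0.03"

```text
clock: 16.65
tcp_pos: [0.5605, 0.1282, 0.1995]
orientation: [-0.001, 0.658, 0.753, 0.024]
wrist_force: [0.8, -1.0, 0.1]
finger_gap: -0.0
```

```bash
python3 - <<'E'
from h import *
report(); print(block()); shift((-205,5,150))
E
```

```text
t 16.65 tcp [-80.8  94.  154.5] yaw 90.0 F [ 0.7 -1.1  0.1]
{'top': ([-108.5, 1.6], np.float64(-88.3)), 'scene': ([-104.0, 4.4], np.float64(-82.8))}
(-205, 5, 150) -> [ -89. -122.   -6.]
```

arm_command --pt "1 -8 -12 -1 -0.14" --pt "1 -16 -24 -2 -0.28" --pt "1 -26 -38 -3 -0.42" --pt "1 -36 -52 -4 -0.56" --pt "1 -46 -66 -5 -0.7" --pt "1 -56 -80 -6 -0.84" --pt "1 -66 -94 -6 -0.98" --pt "0.6 -76 -108 -6 -1.12" --pt "0.3 -92 -122 -6 -1.26" --pt "0.3 -92 -122 -6 -1.4" --pt "0.3 -92 -122 -6 -1.54" --pt "0.3 -92 -122 -6 -1.57"

```text
clock: 17.95
tcp_pos: [0.4485, 0.02, 0.1927]
orientation: [0.011, -0.068, 0.997, 0.019]
wrist_force: [0.9, 0.2, 0.3]
finger_gap: 0.0599
```

```bash
python3 - <<'E'
from h import *
report(); print(block(),env.get_state()["finger_gap"]); shift((-205,2,34),(-166,2,34),(-130,2,34),(-108,2,34))
E
```

```text
t 17.95 tcp [-206.4    2.1  147.7] yaw 180.0 F [0.9 0.1 0.3]
{'top': 5, 'scene': 5} 0.05963041982972066
(-205, 2, 34) -> [  2.  -4. 114.]
(-166, 2, 34) -> [-37.  -4. 115.]
(-130, 2, 34) -> [-73.  -4. 116.]
(-108, 2, 34) -> [-95.  -4. 116.]
```

arm_command --pt "0.3 2 -2 45 0" --pt "0.3 2 -3 85 0" --pt "0.3 2 -4 105 0" --pt "0.3 2 -4 114 0" --pt "0.3 -10 -4 114 0" --pt "0.3 -20 -4 114 0" --pt "0.3 -28 -4 114 0" --pt "0.3 -34 -4 114 0" --pt "0.3 -39 -4 114 0" --pt "0.3 -44 -4 114 0" --pt "0.3 -49 -4 114 0" --pt "0.3 -54 -4 114 0"

```text
clock: 19.25
tcp_pos: [0.5033, 0.0278, 0.0815]
orientation: [0.009, -0.066, 0.998, 0.019]
wrist_force: [-7.2, -0.5, 2.4]
finger_gap: 0.0597
```

```bash
python3 - <<'E'
from h import *
report(); print(block())
im,d,c=cam("scene"); i2,_,_=cam("top")
cv2.imwrite("pics/s4.png",np.hstack([cv2.resize(im[180:320,300:460],(400,350),interpolation=2),cv2.resize(i2[150:290,160:320],(400,350),interpolation=2)]))
E
```

```text
t 19.25 tcp [-151.1    2.3   36.5] yaw 179.8 F [-7.2  0.5  2.4]
{'top': 2, 'scene': ([-90.2, 4.0], np.float64(-85.2))}
```

View pics/s4.png

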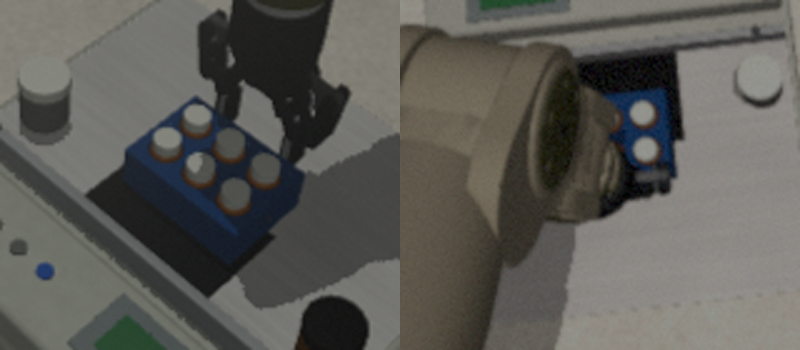

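Both fingers rest on the long side and the block looks parallel to the fence. I'll push on towards it.

arm_command --pt "0.3 -5 0 1 0" --pt "0.3 -10 0 1 0" --pt "0.3 -15 0 1 0" --pt "0.3 -20 0 1 0" --pt "0.3 -25 0 1 0" --pt "0.3 -30 0 1 0" --pt "0.3 -35 0 1 0" --pt "0.3 -38 0 1 0" --pt "0.3 -40 0 1 0" --pt "0.3 -42 0 1 0" --pt "0.3 -42 0 1 0"

```text
clock: 20.55
tcp_pos: [0.5485, 0.0332, 0.0821]
orientation: [0.013, -0.067, 0.998, 0.019]
wrist_force: [-2.5, -0.6, -3.0]
finger_gap: 0.0598
```

```bash
python3 - <<'E'
from h import *
report(); print(block())
E
```

```text
t 20.55 tcp [-105.6    1.5   37.1] yaw 179.8 F [-2.5 -0.3 -3. ]
{'top': 2, 'scene': ([-46.6, 3.1], np.float64(-85.6))}
```

Nearly at the fence. I'll take small steps now and watch the force.

arm_command --pt "0.3 -1 0 0 0" --pt "0.3 -2 0 0 0" --pt "0.3 -3 0 0 0" --pt "0.3 -3 0 0 0"

```text
clock: 21.05
tcp_pos: [0.5508, 0.0335, 0.0823]
orientation: [0.012, -0.066, 0.998, 0.018]
wrist_force: [-5.1, -1.0, -1.0]
finger_gap: 0.0603
```

arm_command --pt "0.3 -1 0 0 0" --pt "0.3 -2 0 0 0" --pt "0.3 -3 0 0 0" --pt "0.3 -3 0 0 0"

```text
clock: 21.45
tcp_pos: [0.5539, 0.0339, 0.0823]
orientation: [0.012, -0.066, 0.998, 0.019]
wrist_force: [-4.0, -0.2, -0.7]
finger_gap: 0.0598
```

arm_command --pt "0.3 -1 0 0 0" --pt "0.3 -2 0 0 0" --pt "0.3 -3 0 0 0" --pt "0.3 -4 0 0 0" --pt "0.3 -4 0 0 0"

```text
clock: 21.95
tcp_pos: [0.5548, 0.034, 0.0823]
orientation: [0.01, -0.066, 0.998, 0.018]
wrist_force: [-13.4, -2.7, 7.6]
finger_gap: 0.0596
```

arm_command --pt "0.3 -2 0 0 0" --pt "0.3 -4 0 0 0" --pt "0.3 -4 0 0 0"

```text
clock: 22.25
tcp_pos: [0.5549, 0.0341, 0.0822]
orientation: [0.006, -0.066, 0.998, 0.018]
wrist_force: [-24.7, -6.7, 17.5]
finger_gap: 0.0599
```

```bash
python3 - <<'E'
from h import *
report()
E
```

```text
t 22.25 tcp [-99.1   1.6  37.2] yaw 179.8 F [-25.4  -3.3  17.5]
```

Firm against the fence. I'll back off slowly, straight back, then rise and move away for a clear look.

arm_command --pt "0.3 4 0 0 0" --pt "0.3 10 0 0 0" --pt "0.3 25 0 0 0" --pt "0.3 50 0 -20 0" --pt "0.3 80 0 -60 0" --pt "0.3 100 0 -110 0" --pt "0.3 110 40 -130 0" --pt "0.3 110 90 -130 0" --pt "0.3 110 140 -130 0" --pt "0.3 110 190 -130 0" --pt "0.3 110 230 -130 0" --pt "0.3 110 230 -130 0"

```text
clock: 23.45
tcp_pos: [0.4206, 0.2483, 0.2191]
orientation: [0.016, -0.07, 0.997, 0.02]
wrist_force: [-0.0, 0.0, -0.1]
finger_gap: 0.0597
```

```bash
python3 - <<'E'
from h import *
report(); print(block())
im,d,c=cam("scene"); i2,d2,c2=cam("top")
cv2.imwrite("pics/s5.png",np.hstack([cv2.resize(im[180:320,300:460],(400,350),interpolation=2),cv2.resize(i2[150:290,160:320],(400,350),interpolation=2)]))
hsv=cv2.cvtColor(i2,cv2.COLOR_BGR2HSV)
for dd,cc in((d2,c2),(d,c)):
    p=pts(dd,cc,np.ones(dd.shape,bool)); q=F.inv().apply(p-O)*1000
    q=q[(abs(q[:,2]-42)<4)&(q[:,0]>-130)&(q[:,0]<3)&(abs(q[:,1])<90)]; print("top pts",len(q),np.percentile(q[:,:2],[0,1,99,100],axis=0).round(1).tolist(),cv2.minAreaRect(q[:,:2].astype(np.float32)))
E
```

```text
t 23.45 tcp [-203.1  232.   174.1] yaw -179.8 F [-0.   0.  -0.1]
{'top': ([-44.8, 0.3], np.float64(-90.1)), 'scene': ([-43.3, 1.4], np.float64(-85.8))}
top pts 1077 [[-91.1, -58.7], [-90.3, -57.7], [-1.2, 60.5], [0.3, 61.6]] ((-45.46862030029297, 1.4630889892578125), (91.24485778808594, 120.26032257080078), 0.10063464939594269)
top pts 1463 [[-90.7, -61.3], [-89.3, -59.6], [0.7, 59.9], [2.1, 60.4]] ((-44.36966323852539, -0.3798789978027344), (121.69025421142578, 92.48530578613281), 89.8220443725586)
```

View pics/s5.png

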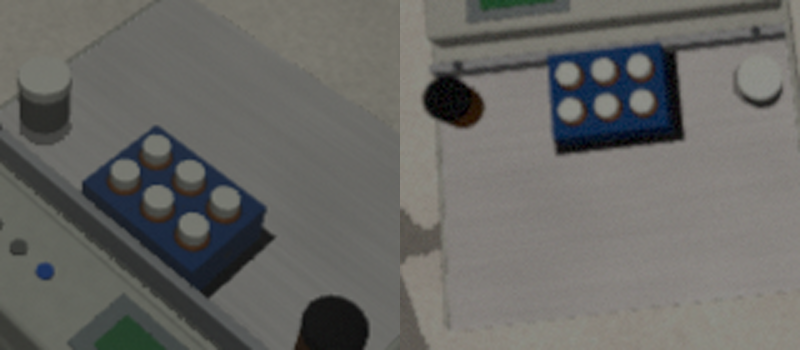

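The block is flush against the fence and on the pad, with six caps seated and both jars in place. Depth puts it at x about -45 mm, y about 0 to 1 mm and 0.1-0.2° off parallel, so I'm handing in.

```bash
python3 -c "
from workcell import env
print(env.hand_in())"
```

```text
the job is handed in; nothing more can be done
None
```

I pushed the vial block round with closed fingertips, alternating between a short and a long side. Then I pushed its long side against the fence with both fingers, backed the arm clear and handed in at about 23.5 s of the 72 s. No verdict was reported.

**Last checks, in the fence frame:**
- **Position:** the top camera's cap fit put the block at x -44.8 mm, y +0.3 mm, parallel to the fence within 0.1°. The depth outlines from both cameras agreed: x -45.5 and -44.4 mm, y +1.5 and -0.4 mm, within 0.2°.
- **By eye:** the last pictures show the block flush against the fence on the pad, with all six caps seated and both jars standing where they were. I did not measure the jars. The scoops were outside the last crops, but the arm never worked near them after its first high pass.
- **Contact:** the wrist force was about zero after backing off.

**What disagreed or went wrong:**
- **Scene-camera angle:** the scene camera's cap fit gave -85.8° instead of -90° (x -43.3 mm, y +1.4 mm). I discounted it because that camera sees the caps obliquely, its blobs include the cap sides, and its own depth outline read 0.2°.
- **Wrist limit:** early on, a turn ran the wrist joint into its limit and the tool swung aside about 0.25 m with its tip just above plate level. The cameras showed the block had not moved. I used the opposite half-turn of the tool after that, and the tool stayed tilted about 2-3°.

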